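Pack away the socket set

ROBOT

A 7-joint arm with a two-finger parallel gripper is mounted at the origin on the work surface. World frame = base frame: x ahead of the robot, y to its left, z up, the work surface at z = 0. Lengths are in m, angles in rad, forces in N, time in s.
With the tool pointing down it reaches from about 0.4 to 0.85 m from the base axis. Payload 4.5 kg.
Tool frame: the origin (TCP) lies midway between the tips of the shut fingers; the grasp point (between the pads) lies 19 mm behind it; z points along the fingers, y is the line along which they close (so a half turn about z gives the same grasp; the last joint's range is limited). The gripper opens to 88 mm and grips with 3 to 60 N. Pads are 18 mm wide; open, the fingers measure 123 mm over their backs; the gripper's body (75 mm by 187 mm) begins 45 mm behind the grasp point.
Start: joints at [-1.189, 0.689, -0.195, 1.565, 0.157, 0.902, -0.215], TCP at [0.213, 0.588, 0.239] pointing down, gripper open.
Joint ranges: [-3.01, 3.01], [-0.46, 2.08], [-1.47, 1.51], [0.13, 2.56], [-1, 4.14], [0.04, 2.09], [-2.66, 2.66]. Speed limits (rad/s): [2.57, 2.57, 3.14, 3.14, 3.14, 3.14, 3.14].

INTERFACE

Orientations are given as a unit quaternion [x, y, z, w].
In Python, from plant import sensors, eyes, finish_job gives the robot as it stands.
- The arm moves only by the tool send_rows, never from a script. Its argument "rows" is text: rows parted by semicolons, each of 4 numbers parted by spaces: the shift along the tool's x, y, z normalised to -1 to 1, where 1 is 30 cm, then the turn about the tool's z normalised to -1 to 1, where 1 is 2 pi rad. A call has 1 to 10 rows; each row is the pose to reach, as a shift and turn from the pose commanded when the call began, along the tool's axes at that moment, turning the shorter way round; what a row does not reach only later rows make up. A row lasts 1/12 s, in which the tool goes at most 41.7 mm and 7.16 degrees, less where a joint would pass 70% of its speed; a pose out of reach is approached as far as the arm can. A call with a number of a shift or a turn outside -1 to 1 is refused whole. A call with a gripper value outside its range is refused whole. "jaw" is the closure, from -1 (fully open) to 1 (shut), set as the call begins (left out, the last holds). The fingers move at their own pace and stop on an object; "force" is the grip in N (left out, the last holds). Time passes only in rows, so rows that repeat a pose let the fingers close. It gives the time, the measured TCP pose, the force, the opening and the grip force at its end, in the units of the state.
- sensors.get_state(): the state, without advancing time (a new reading comes with each control period).
- eyes.snapshot(name): name is "side" or "top"; returns (picture, depth): 384x512x3 uint8, red, green, blue; 384x512 float32, m along the optical axis (not along the pixel's ray), 0 where there is no reading.
- eyes.calibration(name): a dict with "fov_y" (degrees; the focal length in pixels is half the picture's height over the tangent of half this angle, whatever the lens; pixels are square), "cx", "cy" (the principal point, pixels), "world_from_camera" (4x4, takes a point from camera to world coordinates). Camera axes: x right, y down, z forward; pixel columns grow to the right and rows downward; lengths in m; the calibration is good to about 2 mm. A picture is of the moment at which its call begins. calibration takes no time and is no camera call.
- finish_job(): hands the job in; it is judged then, once.
The state is a dict: "clock": time; "q": joint angles; "qd": joint speeds; "joint_torque": joint torques, N m; "tool_pos": TCP position; "eef_rot": TCP orientation; "contact_force": force on the tool from outside, world axes, zero at the start; "moment": the same for the moment, N m; "opening": opening from 0.0 (shut) to 1.0 (fully open); "finger_force": force on a finger pad.
Only numpy, scipy, OpenCV 4.12 (cv2) and the standard library are available. Lean on these libraries where they do the work, as an engineer would, in place of code of your own. Each camera call takes 0.05 s, during which the arm holds its last target. There are 200 camera calls.

TASK

Pack away the socket set on its sloped stand: lay the ratchet handle flat in the tilted tray, set the loose steel lid on it so that it sits fully home, and swing the clamp arm down until its pad rests on the lid. The socket drawer below must be pushed fully shut as well. Set things down rather than dropping them, and leave the can, the blue bin and the glass jar where they are.

Things in the scene. Friction and masses are not known exactly. Their poses are not given: they have to be found in the camera images.
- stand: Dark brown sheet-steel bench stand, fixed, 170 (x) x 240 (y) x 62 mm carcass with the sloped tray above it. Origin: centre of its underside on the bench; x points from its drawer front to its back, z up; it is turned (yaw -1.65 to -1.05) so that its front faces the robot's left and its +y end lies far from the robot. Carcass front at x = -85 mm.
- tray: Open tray fixed on the stand, tilted 30 degrees so its mouth leans to the stand's front: its x climbs towards the stand's back, y is the stand's y, z the normal out of the mouth. Outer 108 (x) x 216 (y) x 42 mm (z), walls and floor 4 mm. Origin: centre of its underside. The ratchet lies along y, either way round; it may slide down to the lower (-x) wall, which is fine.
- tray_mouth (a point): Centre of the tray's mouth, level with its rim (tray z = 42 mm). Inside the mouth measures 100 x 208 mm, 38 mm deep.
- lid: Loose dark brown steel lid, 0.25 to 0.5 kg, right way up on the bench. Plate 116 (x) x 224 (y) x 5 mm (z = 8 to 13 mm); under it a plug 92 x 200 x 8 mm that drops inside the tray's walls, 4 mm free each side. Origin: centre of the plug's underside. Seated: origin at tray (0, 0, 34 mm) give or take that play, axes along the tray's; either way round.
- lid_handle (a point): Middle of the lid's steel bridge handle, 39 mm above the lid's origin: a flat-sided bar 14 mm wide (lid x), 80 mm long (lid y), lid z = 31 to 47 mm, on two posts near its ends (y = +-34 mm), open beneath.
- ratchet: Ratchet handle (socket driver), 180 mm long along y, 0.25 to 0.5 kg, lying flat on the bench. Black grip 24 mm wide (x), 24 mm high, from y = -90 to +20 mm, then a steel neck and a round steel head 40 mm across, 26 mm high, centred at y = +70 mm. Origin: on its underside, under the grip, near its centre of mass; z up.
- drawer (a joint): Socket drawer in the stand: 0 = fully shut, grows as it slides out along the stand's -x (m, up to 0.1). About 2 N of friction; stays where left.
- drawer_handle (a point): Middle of the drawer's steel bar handle: a bar along the stand's y, 110 mm long, 36 mm above the bench, standing 35 mm in front of the drawer's front; it moves with the drawer and, with the drawer shut, is at stand x = -120 mm.
- clamp (a joint): Clamp arm at the +y end of the tray: 0 = lying across the tray, its pad on the seated lid; pi/2 = standing along the tray's normal; larger = leaning outward, +y (rad, -0.12 to 2.0). It starts standing open. Stiff hinge (0.12 N m): it stays where left.
- clamp_hinge (a point): On the clamp's hinge line, which is parallel to the tray's x; at tray (0, 135, 53) mm.
- clamp_tip (a point): Tip of the clamp arm, 86 mm from its hinge line, mid-thickness. The arm is a flat steel bar 18 mm wide (along tray x), 8 mm thick, with a round rubber pad on its inner face 66 mm from the hinge.
- can: Bystander: steel can 64 mm across, 130 mm high. Origin: centre of its underside.
- parts_bin: Bystander: open blue plastic bin 100 x 120 x 60 mm. Origin: centre of its underside.
- jar: Bystander: closed glass jar 56 mm across, 80 mm high, on the far side of the stand from the robot. Origin: centre of its underside.
There are look-alikes about, which are no part of the job. Of the things like the ratchet, leave any that is green, pink or red; of the rest the smaller one is meant.

How it is judged:
On the way, in this order (a step that is already met when the one before it is completed fails the run):
1. the ratchet lies in the tray, released (x of ratchet in the frame of tray between -0.05 and 0.05 m and y of ratchet in the frame of tray between -0.05 and 0.05 m and z of ratchet in the frame of tray between -0.002 and 0.014 m and contact force between the fingers and ratchet below 0.3 N), for 0.2 s.
2. the lid sits home on the tray (x of lid in the frame of tray between -0.008 and 0.008 m and y of lid in the frame of tray between -0.008 and 0.008 m and z of lid in the frame of tray between 0.03 and 0.038 m and angle between the z axis of lid and the z axis of tray, either way round below 0.05 rad and angle between lid's own z axis and vertical below 0.8 rad), for 0.1 s.
3. the clamp arm is down on the lid (all of step 2 and value of joint clamp below 0.07 rad), for 0.1 s.
At the end, for the whole second after the job is handed in: Ratchet in the tray (within 50 mm of its centre, lying on its floor to 10 mm); lid home on the tray, right way up (8 mm in x and y, 4 mm in height, 0.05 rad); clamp joint below 0.07 rad; drawer joint below 5 mm; lid and ratchet released and at rest (all of step 1 and all of step 3 and value of joint drawer below 0.005 m and linear speed of each of lid, ratchet below 0.02 m/s and contact force between the fingers and lid below 0.3 N); the robot touches nothing.
It fails at once if the steel can is shifted by more than 30 mm (distance of can from where it was at the start of the episode above 0.03 m).
It fails at once if the blue bin is shifted by more than 30 mm (distance of parts_bin from where it was at the start of the episode above 0.03 m).
It fails at once if the glass jar is shifted by more than 30 mm (distance of jar from where it was at the start of the episode above 0.03 m).
It fails at once if the lid is dropped (falls free faster than 0.9 m/s) (linear speed of lid above 0.9 m/s and contact force between the arm and lid below 0.05 N and contact force between the fingers and lid below 0.3 N).
It fails at once if the ratchet is dropped (falls free faster than 0.9 m/s) (linear speed of ratchet above 0.9 m/s and contact force between the arm and ratchet below 0.05 N and contact force between the fingers and ratchet below 0.3 N).
It also fails if it takes over 72 s, if anything falls off the work surface, if the arm or the gripper's body presses on something with over 40 N, if the wrist force passes 120 N, or if a joint passes its speed limit or range.

## Working session

There is one attempt and no reset: what is moved stays moved. The work goes in short steps, Python scripts to look and compute and a tool call to move; the robot and the scene stay as the last step left them, time stands still between calls to the robot, and variables do not carry over. Pictures are saved under pics/ and viewed, at most 13 in all, crops included, and the job is handed in when it is done.

Besides the shell and the picture viewer there is one more tool, called after "Emit:" as a command line: name --argument value ..., lists and objects as JSON in quotes. send_rows: Moves the arm, as the interface text tells. Scaled input: -1 to 1 covers 30 cm each way for a shift and 2 pi rad each way for a turn. Its arguments: {"type":"object","properties":{"rows":{"type":"string"},"jaw":{"type":"number"},"force":{"type":"number"}},"required":["rows"]}

```bash
ls; mkdir -p pics; python3 - <<'E'
from plant import sensors, eyes
import cv2, numpy as np
for n in ("side","top"):
    p,d=eyes.snapshot(n); cv2.imwrite(f"pics/{n}0.png",p[:,:,::-1]); np.save(f"{n}0.npy",d)
    c=eyes.calibration(n); print(n,c)
s=sensors.get_state(); print(s)
E
```

```text
pics
side {'fov_y': 43.22996065693537, 'cx': 259.1354383119354, 'cy': 192.8804686891103, 'world_from_camera': array([[-0.8223307 , -0.27967908,  0.49553187, -0.3811016 ],
       [-0.56891946,  0.3886037 , -0.72478811,  1.39674265],
       [ 0.01014255, -0.87793324, -0.47867563,  0.9703488 ],
       [ 0.        ,  0.        ,  0.        ,  1.        ]])}
top {'fov_y': 43.794822271085295, 'cx': 253.4500044687031, 'cy': 191.38499623062688, 'world_from_camera': array([[-0.02359595, -0.99375247,  0.10908372,  0.319303  ],
       [-0.9997099 ,  0.02292749, -0.00737833,  0.09733967],
       [ 0.00483122, -0.10922617, -0.99400518,  1.50297351],
       [ 0.        ,  0.        ,  0.        ,  1.        ]])}
{'clock': 0.1, 'q': array([-1.18921278,  0.68989299, -0.1945469 ,  1.56620755,  0.15729793,
        0.90249212, -0.21513774]), 'qd': array([ 0.00034994, -0.00279198, -0.00054682, -0.00365686,  0.00048813,
        0.0003688 , -0.00018899]), 'joint_torque': array([-2.30642167e-03, -5.28504395e+01, -1.27111137e+00, -1.53837955e+01,
       -5.25156932e-02,  1.99653070e-03,  3.26818031e-05]), 'tool_pos': array([0.2128475 , 0.58705564, 0.23800401]), 'eef_rot': array([ 1.72990086e-01,  9.84923237e-01, -7.98899999e-04, -9.09323543e-05]), 'contact_force': array([-0.63423735,  0.08017941, -0.03449251]), 'moment': array([-0.00085176, -0.04328728, -0.01534852]), 'finger_force': 0.0, 'opening': 0.9973612272059901}
```

View pics/top0.png

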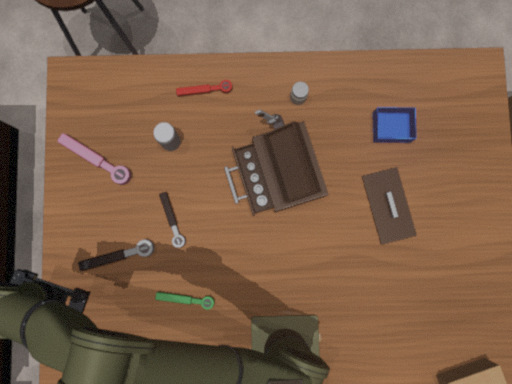

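View pics/side0.png

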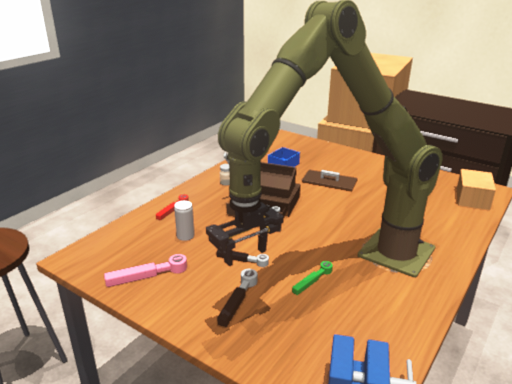

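Two black ratchets: a small one at about (172,220) and a large one at about (117,255). The pink (95,158), red (205,88) and green (187,300) ones are look-alikes to leave. The smaller black one fits the description, and I'll confirm it in a crop.

```bash
cat > h.py <<'E'
import numpy as np, cv2
from plant import sensors, eyes
def cloud(n, d):
    c=eyes.calibration(n); f=d.shape[0]/2/np.tan(np.radians(c["fov_y"])/2)
    v,u=np.indices(d.shape); P=np.stack([(u-c["cx"])*d/f,(v-c["cy"])*d/f,d],-1)
    T=c["world_from_camera"]; return P@T[:3,:3].T+T[:3,3]
def ray(n,u,v,z):
    c=eyes.calibration(n); f=192/np.tan(np.radians(c["fov_y"])/2); T=c["world_from_camera"]
    r=T[:3,:3]@np.array([(u-c["cx"])/f,(v-c["cy"])/f,1]); return T[:3,3]+r*(z-T[2,3])/r[2]
E
python3 - <<'E'
from h import *
im=cv2.imread("pics/top0.png"); d=np.load("top0.npy"); P=cloud("top",d)
cv2.imwrite("pics/crop1.png",cv2.resize(im[85:275,70:430],None,fx=2.2,fy=2.2,interpolation=cv2.INTER_CUBIC))
m=(P[...,2]>0.006)&(P[...,2]<0.35)&(d>0); m[:50]=0;m[:,:50]=0
n,L,st,c=cv2.connectedComponentsWithStats(m.astype(np.uint8),connectivity=8)
print("table z",np.median(P[200:300,420:500,2]),P[200:300,420:500,2].std())
for i in range(1,n):
    if st[i,4]<60: continue
    q=P[L==i]; r=cv2.minAreaRect((q[:,:2]*1000).astype(np.float32))
    print(st[i],c[i].round(1),"zmax %.3f med %.3f"%(q[:,2].max(),np.median(q[:,2])),np.round(r[0],1),np.round(r[1],1),round(r[2],1))
E
```

```text
table z -0.002257807036052717 0.0873653232899589
[176  80  56  16 474] [204.5  88.7] zmax 0.033 med 0.020 [820.7 238.7] [ 41.7 177.8] 1.1
[290  82  19  23 334] [298.9  93. ] zmax 0.086 med 0.074 [785.9 -62.8] [52.8 51. ] 18.8
[373 107  44  36 695] [394.8 123.6] zmax 0.066 med 0.038 [ 681.8 -361. ] [122.7 102.4] 88.4
[ 225  110  104  106 6271] [278.7 167.2] zmax 0.218 med 0.069 [556.3  30.9] [273.8 279.3] 16.3
[154 123  27  28 539] [166.6 136.3] zmax 0.137 med 0.124 [649.  345.7] [61.4 59.7] 88.5
[ 58 133  73  52 942] [ 95.9 159.4] zmax 0.044 med 0.032 [593.7 585.8] [257.8  55.3] 59.6
[ 362  167   55   78 2424] [388.9 205.9] zmax 0.053 med 0.011 [ 429.8 -338.5] [224.  119.1] 13.0
[159 192  27  56 478] [171.6 220.5] zmax 0.033 med 0.022 [399.8 347.6] [179.  39.] 21.2
[ 78 240  77  31 829] [117.3 255.5] zmax 0.042 med 0.030 [297.1 513.5] [ 51.  235.7] 11.4
[ 50 282  41  31 508] [ 74.2 296.7] zmax 0.350 med 0.342 [203.6 576.5] [172.1  69.6] 88.9
[155 292  59  18 502] [185.2 299.3] zmax 0.033 med 0.023 [153.7 305.3] [178.1  38.2] 83.5
[ 251  315   79   53 2490] [286.8 335.5] zmax 0.350 med 0.014 [34.3 -4.7] [218.1 132.5] 89.3
[ 437  358   70   26 1172] [474.5 374. ] zmax 0.097 med 0.082 [ -75.9 -537.5] [ 53.3 172.3] 5.9
```

View pics/crop1.png

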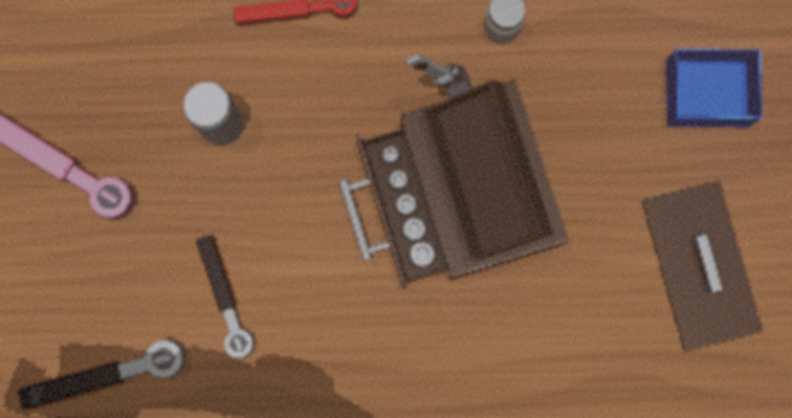

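The crop confirms it: the small black ratchet at (172,220) measures 179 x 39 mm in the image, which matches the description. The large black one at (117,255) is 236 mm. The clamp is standing at about (270,118), the drawer is open with its handle at about (232,184), and the lid is at (389,206).

```bash
python3 - <<'E'
from h import *
im=cv2.imread("pics/top0.png").astype(int); d=np.load("top0.npy"); P=cloud("top",d)
def pca(q):
    c=q.mean(0); w=np.linalg.svd(q-c,full_matrices=False)[2]; return c,w
# ratchet grip: dark pixels
R=np.zeros(d.shape,bool); R[190:250,155:190]=1
g=R&(P[...,2]>.01)&(P[...,2]<.06)&(im.max(2)<75); c,w=pca(P[g][:,:2]); a=w[0]*np.sign(w[0][0])
print("grip",c,np.degrees(np.arctan2(a[1],a[0])),P[g][:,2].mean())
h=R&(P[...,2]>.01)&(P[...,2]<.06)&(im.min(2)>120); q=P[h]; print("steel",q.mean(0))
t=P[R&(P[...,2]>.01)&(P[...,2]<.06)][:,:2]; n=np.array([-a[1],a[0]]); print("extent along",((t-c)@a).min(),((t-c)@a).max(),"across",((t-c)@n).min(),((t-c)@n).max())
# lid handle
H=np.zeros(d.shape,bool); H[165:250,355:420]=1
hb=H&(P[...,2]>.035)&(P[...,2]<.07); c,w=pca(P[hb][:,:2]); a=w[0]*np.sign(w[0][0]); s=(P[hb][:,:2]-c)@a
print("lidbar",c,(s.max()+s.min())/2,np.ptp(s),np.degrees(np.arctan2(a[1],a[0])),P[hb][:,2].mean())
# tray floor plane
M=np.zeros(d.shape,np.uint8); cv2.fillPoly(M,[np.int32([[(450-0)/2.2+70,130/2.2+85],[490/2.2+70,110/2.2+85],[525/2.2+70,215/2.2+85],[490/2.2+70,235/2.2+85]])],1)
q=P[M>0]
for _ in range(4):
    c,w=pca(q); r=(q-c)@w[2]; q=q[abs(r)<max(.003,1.5*r.std())]
nn=w[2]*np.sign(w[2][2]); print("plane",c,nn,"tilt",np.degrees(np.arccos(nn[2])),"yaw of stand x",np.arctan2(-nn[1],-nn[0]),r.std(),len(q))
E
```

```text
grip [0.43425923 0.35295274] 18.6917952342696 0.02190984107664668
steel [0.34301081 0.32517774 0.02239221]
extent along -0.12367657014897322 0.05518187509784838 across -0.016774211014330402 0.02241739790179059
lidbar [ 0.42877808 -0.33669886] 0.0006389909220965058 0.07919795847339717 12.972296943269328 0.043383575657596575
plane [ 0.55568479 -0.02987125  0.09252813] [-0.13999667  0.49748138  0.85610351] tilt 31.118139969833702 yaw of stand x -1.2964798006754021 0.0016337562178828451 632
```

```bash
python3 - <<'E'
from h import *
im=cv2.imread("pics/top0.png").astype(int); d=np.load("top0.npy"); P=cloud("top",d)
M=np.zeros(d.shape,bool); M[105:220,222:335]=1; M&=(P[...,2]>.01)&(P[...,2]<.3)
Q=P[M]; C=im[M]
def ry(yaw): return np.array([[np.cos(yaw),np.sin(yaw),0],[-np.sin(yaw),np.cos(yaw),0],[0,0,1.]])
o=np.array([.5557,-.0299,0]); th=np.pi/6
T=np.array([[np.cos(th),0,np.sin(th)],[0,1,0],[-np.sin(th),0,np.cos(th)]])
yaw=-1.29
for it in range(2):
    S=(Q-o)@ry(yaw).T; X=S@T.T   # stand-oriented, tray-oriented
    # floor
    yy=np.arange(-.08,.081,.01); pts=[]
    for y in yy:
        k=abs(X[:,1]-y)<.005; b=X[k]
        # uphill outer edge = max stand x among top of rim
        bs=S[k]; t=bs[bs[:,2]>.13]; 
        if len(t): pts.append((y,np.sort(t[:,0])[-2:].mean(),t[:,2].max()))
    pts=np.array(pts); f=np.polyfit(pts[:,0],pts[:,1],1); print("slope",f,"zmax",pts[:,2].mean())
    yaw-=f[0]; print("yaw",yaw)
S=(Q-o)@ry(yaw).T; X=S@T.T
fl=X[(abs(X[:,1])<.06)&(abs(X[:,0]-.046)<.03)]; print("floor z tray-ish",np.median(fl[:,2]))
z0=np.median(fl[:,2])-.004
r=X[abs(X[:,2]-z0-.042)<.006]; print("rim: x",np.percentile(r[:,0],[1,5,95,99]),"y",np.percentile(r[:,1],[1,5,95,99]),len(r))
h,e=np.histogram(r[:,0],40);print(np.c_[e[:-1].round(3),h].T.tolist())
h,e=np.histogram(r[:,1],50);print(np.c_[e[:-1].round(3),h].T.tolist())
# drawer handle
k=(S[:,2]<.05)&(C.min(1)>110)&(S[:,0]<-.12); print("handle",np.percentile(S[k],[2,50,98],axis=0), len(k))
k=(S[:,2]>.03)&(S[:,2]<.075)&(X[:,0]<.1); print("carcass xmin",np.percentile(S[k][:,0],[1,5]))
k=X[:,1]>.115; q=X[k]; q=q-[0,0,z0]
print("clamp n",len(q)); o2=np.argsort(-q[:,2]); print(np.round(q[o2][::max(1,len(q)//25)],3))
E
```

```text
slope [0.00122419 0.04521259] zmax 0.15730151681164203
yaw -1.291224193513604
slope [-0.00079556  0.0452665 ] zmax 0.15730151681164203
yaw -1.2904286383552805
floor z tray-ish 0.08020737137598796
rim: x [-0.14569049 -0.1305961   0.10583321  0.10683612] y [-0.10671894 -0.1051594   0.10810327  0.13120587] 562
[[-0.149, -0.143, -0.137, -0.13, -0.124, -0.117, -0.111, -0.104, -0.098, -0.092, -0.085, -0.079, -0.072, -0.066, -0.059, -0.053, -0.046, -0.04, -0.034, -0.027, -0.021, -0.014, -0.008, -0.001, 0.005, 0.011, 0.018, 0.024, 0.031, 0.037, 0.044, 0.05, 0.056, 0.063, 0.069, 0.076, 0.082, 0.089, 0.095, 0.101], [11.0, 9.0, 9.0, 12.0, 6.0, 15.0, 81.0, 3.0, 0.0, 0.0, 0.0, 0.0, 0.0, 0.0, 0.0, 0.0, 0.0, 0.0, 0.0, 0.0, 0.0, 0.0, 27.0, 122.0, 9.0, 6.0, 6.0, 5.0, 4.0, 10.0, 7.0, 8.0, 5.0, 20.0, 7.0, 7.0, 8.0, 8.0, 19.0, 138.0]]
[[-0.11, -0.105, -0.1, -0.095, -0.09, -0.084, -0.079, -0.074, -0.069, -0.064, -0.059, -0.053, -0.048, -0.043, -0.038, -0.033, -0.028, -0.023, -0.017, -0.012, -0.007, -0.002, 0.003, 0.008, 0.013, 0.019, 0.024, 0.029, 0.034, 0.039, 0.044, 0.05, 0.055, 0.06, 0.065, 0.07, 0.07
[... 480 characters left out ...]
51573  0.04778646]] 5879
carcass xmin [-0.19585768 -0.18818015]
clamp n 282
[[ 0.059  0.149  0.142]
 [ 0.058  0.147  0.137]
 [ 0.06   0.15   0.131]
 [ 0.052  0.145  0.126]
 [ 0.056  0.144  0.117]
 [ 0.062  0.142  0.109]
 [ 0.06   0.147  0.096]
 [ 0.059  0.139  0.088]
 [ 0.057  0.138  0.078]
 [ 0.044  0.135  0.067]
 [ 0.051  0.132  0.064]
 [ 0.049  0.13   0.062]
 [ 0.065  0.139  0.06 ]
 [ 0.04   0.131  0.056]
 [ 0.066  0.133  0.053]
 [ 0.064  0.128  0.045]
 [ 0.041  0.126  0.035]
 [ 0.065  0.132  0.03 ]
 [ 0.048  0.117  0.027]
 [ 0.064  0.127  0.026]
 [ 0.065  0.139  0.025]
 [ 0.062  0.124  0.023]
 [ 0.068  0.135  0.021]
 [-0.038  0.116  0.015]
 [-0.03   0.117  0.01 ]
 [ 0.089  0.12  -0.059]]
```

```bash
cat >> h.py <<'E'
def plan(xyz, ydeg):
    "normalised shift and turn from the present pose to TCP xyz with tool y along world angle ydeg (mod 180)"
    from scipy.spatial.transform import Rotation as R
    s=sensors.get_state(); r=R.from_quat(s["eef_rot"]).as_matrix()
    a=np.degrees(np.arctan2(r[1,1],r[0,1])); t=(ydeg-a+90)%180-90
    print(np.round(r.T@(np.array(xyz)-s["tool_pos"])/.3,4),"turn",round(-t/360,4),"at",s["tool_pos"].round(4),"ya %.1f"%a,"q7 %.2f"%s["q"][6],"t %.1f"%s["clock"])
E
python3 -c "
from h import *
plan([.402,.343,.12],107.5);plan([.402,.343,.009],107.5)"
```

```text
[-0.87   -0.5493  0.3943] turn -0.104 at [0.2128 0.5871 0.238 ] ya 70.1 q7 -0.22 t 0.1
[-0.8699 -0.5487  0.7643] turn -0.104 at [0.2128 0.5871 0.238 ] ya 70.1 q7 -0.22 t 0.1
```

Emit:
send_rows --rows "-0.87 -0.549 0.37 -0.104;-0.87 -0.549 0.37 -0.104;-0.87 -0.549 0.37 -0.104;-0.87 -0.549 0.37 -0.104;-0.87 -0.549 0.37 -0.104;-0.87 -0.549 0.37 -0.104;-0.87 -0.549 0.37 -0.104;-0.87 -0.549 0.37 -0.104;-0.87 -0.549 0.37 -0.104;-0.87 -0.549 0.37 -0.104" --jaw -1

```text
clock: 0.93
tool_pos: [0.4035, 0.3409, 0.1267]
eef_rot: [-0.15, 0.989, -0.001, -0.001]
contact_force: [-0.8, 0.7, 0.3]
opening: 1.007
finger_force: 0.0
```

```bash
python3 -c "
from h import *
plan([.402,.343,.009],107.5)"
```

```text
[0.0019 0.0089 0.3924] turn -0.0008 at [0.4035 0.3409 0.1267] ya 107.2 q7 0.61 t 0.9
```

Emit:
send_rows --rows "0 0.004 0.13 0;0 0.004 0.26 0;0 0.004 0.34 0;0 0.004 0.392 0;0 0.004 0.392 0;0 0.004 0.392 0"

```text
clock: 1.43
tool_pos: [0.4006, 0.3465, 0.01]
eef_rot: [-0.153, 0.988, 0.0, -0.0]
contact_force: [0.5, 0.2, 0.3]
opening: 1.002
finger_force: 0.0
```

Emit:
send_rows --rows "0 0 0 0;0 0 0 0;0 0 0 0;0 0 0 0;0 0 0 0;0 0 0 0;0 0 0 0" --jaw 1 --force 30

```text
clock: 2.02
tool_pos: [0.402, 0.345, 0.0103]
eef_rot: [-0.152, 0.988, 0.0, 0.0]
contact_force: [-0.4, 0.2, 0.8]
opening: 0.489
finger_force: 0.0
```

Emit:
send_rows --rows "0 0 -0.06 0;0 0 -0.12 0;0 0 -0.25 0;0 0 -0.38 0;0 0 -0.5 0;0 0 -0.6 0;0 0 -0.6 0"

```text
clock: 2.6
tool_pos: [0.404, 0.3475, 0.1956]
eef_rot: [-0.152, 0.988, 0.003, 0.004]
contact_force: [-0.2, -0.2, -0.5]
opening: 0.004
finger_force: 0.0
```

```bash
python3 -c "
from h import *
plan([.5516,-.0138,.19],106.1);plan([.5516,-.0138,.108],106.1)"
```

```text
[-0.1075 -1.2965  0.0131] turn 0.0038 at [0.404  0.3475 0.1956] ya 107.5 q7 0.66 t 2.6
[-0.105  -1.2979  0.2864] turn 0.0038 at [0.404  0.3475 0.1956] ya 107.5 q7 0.66 t 2.6
```

The fingers close slower than I allowed, so the lift came up empty. I'll open them and check whether the ratchet moved.

Emit:
send_rows --rows "0 0.4 0 0;0 0.4 0 0;0 0.4 0 0;0 0.4 0 0;0 0.4 0 0;0 0.4 0 0;0 0.4 0 0;0 0.4 0 0;0 0.4 0 0;0 0.4 0 0" --jaw -1

```text
clock: 3.43
tool_pos: [0.3664, 0.4586, 0.1902]
eef_rot: [-0.152, 0.988, -0.0, 0.0]
contact_force: [0.5, 0.0, -0.2]
opening: 0.739
finger_force: 0.0
```

```bash
python3 - <<'E'
from h import *
p,d=eyes.snapshot("top"); im=p[:,:,::-1].astype(int); cv2.imwrite("pics/top1.png",im); P=cloud("top",d)
R=np.zeros(d.shape,bool); R[185:255,150:205]=1
m=R&(P[...,2]>.01)&(P[...,2]<.05)
q=P[m]; print(len(q), np.round(cv2.minAreaRect((q[:,:2]*1000).astype(np.float32))[:2],1), q[:,2].max())
g=m&(im.max(2)<75); t=P[g][:,:2]; c=t.mean(0); a=np.linalg.svd(t-c,full_matrices=False)[2][0]; a*=np.sign(a[0]); print(c,np.degrees(np.arctan2(a[1],a[0])))
h=m&(im.min(2)>120); print("steel",P[h].mean(0))
plan([.402,.343,.009],107.5)
E
```

```text
361 [[407.2 344.1]
 [168.4  28. ]] 0.03135242571726082
[0.43339162 0.35382601] 18.820858534895777
steel [0.35955913 0.32667517 0.01977551]
[ 0.0021 -0.4039  0.604 ] turn -0.0001 at [0.3662 0.4588 0.1902] ya 107.5 q7 0.53 t 3.5[ WARN:0@0.873] global loadsave.cpp:1063 imwrite_ Unsupported depth image for selected encoder is fallbacked to CV_8U.
```

The ratchet hasn't moved: its grip is still at (0.433, 0.354). I'll descend again and wait for the fingers to close.

Emit:
send_rows --rows "0 -0.14 0.1 0;0 -0.28 0.2 0;0 -0.404 0.3 0;0 -0.404 0.4 0;0 -0.404 0.5 0;0 -0.404 0.58 0;0 -0.404 0.602 0;0 -0.404 0.602 0;0 -0.404 0.602 0"

```text
clock: 4.23
tool_pos: [0.4024, 0.3447, 0.0102]
eef_rot: [-0.152, 0.988, 0.001, 0.0]
contact_force: [0.3, 0.7, 0.5]
opening: 1.001
finger_force: 0.0
```

Emit:
send_rows --rows "0 0 0 0;0 0 0 0;0 0 0 0;0 0 0 0;0 0 0 0;0 0 0 0;0 0 0 0;0 0 0 0;0 0 0 0;0 0 0 0" --jaw 1 --force 30

```text
clock: 5.07
tool_pos: [0.4023, 0.343, 0.0094]
eef_rot: [-0.152, 0.988, -0.001, -0.0]
contact_force: [-0.9, 1.3, 3.5]
opening: 0.27
finger_force: 27.4
```

Emit:
send_rows --rows "0 0 0 0;0 0 0 0;0 0 0 0"

```text
clock: 5.32
tool_pos: [0.4023, 0.3431, 0.0094]
eef_rot: [-0.152, 0.988, -0.001, -0.0]
contact_force: [-0.3, -2.2, 0.5]
opening: 0.271
finger_force: 30.0
```

Emit:
send_rows --rows "0 0 -0.05 0;0 0 -0.12 0;0 0 -0.25 0;0 0 -0.38 0;0 0 -0.5 0;0 0 -0.62 0;0 0 -0.69 0;0 0 -0.69 0"

```text
clock: 5.98
tool_pos: [0.4036, 0.3462, 0.2205]
eef_rot: [-0.152, 0.988, 0.003, 0.003]
contact_force: [1.5, 1.5, -4.9]
opening: 0.268
finger_force: 30.0
```

```bash
python3 -c "
from h import *
plan([.5516,-.0138,.2],106.1);print(sensors.get_state()['finger_force'],sensors.get_state()['opening'])"
```

```text
[-0.1092 -1.293   0.0628] turn 0.0039 at [0.4036 0.3462 0.2205] ya 107.5 q7 0.68 t 6.0
29.968431293964386 0.2677501738566385
```

Emit:
send_rows --rows "-0.01 -0.12 0 0.004;-0.02 -0.24 0 0.004;-0.03 -0.36 0 0.004;-0.04 -0.48 0 0.004;-0.05 -0.6 0 0.004;-0.06 -0.72 0 0.004;-0.07 -0.82 0 0.004;-0.08 -0.9 0 0.004;-0.08 -0.95 0 0.004;-0.08 -0.95 0 0.004"

```text
clock: 6.82
tool_pos: [0.5108, 0.0739, 0.214]
eef_rot: [-0.136, 0.991, -0.002, -0.002]
contact_force: [-0.0, -1.1, -4.9]
opening: 0.267
finger_force: 30.0
```

```bash
python3 -c "
from h import *
plan([.5516,-.0138,.2],106.1)"
```

```text
[-0.0523 -0.318   0.0472] turn -0.0012 at [0.5108 0.0739 0.214 ] ya 105.7 q7 1.17 t 6.8
```

Emit:
send_rows --rows "-0.025 -0.12 0 0;-0.04 -0.24 0 0;-0.05 -0.32 0 0;-0.05 -0.32 0.05 0;-0.05 -0.32 0.12 0;-0.05 -0.32 0.18 0;-0.05 -0.32 0.18 0;-0.05 -0.32 0.18 0"

```text
clock: 7.48
tool_pos: [0.5503, -0.0077, 0.1608]
eef_rot: [-0.141, 0.99, 0.001, -0.002]
contact_force: [-0.2, 0.5, -4.9]
opening: 0.271
finger_force: 30.0
```

```bash
python3 - <<'E'
from h import *
plan([.5516,-.0138,.110],106.1)
a,_=eyes.snapshot("top");b,_=eyes.snapshot("side")
cv2.imwrite("pics/m2.png",np.hstack([cv2.resize(a[90:240,210:360],(400,400)),cv2.resize(b[120:270,180:330],(400,400))])[:,:,::-1])
E
```

```text
[ 0.0009 -0.021   0.1694] turn 0.0002 at [ 0.5503 -0.0077  0.1608] ya 106.2 q7 1.30 t 7.5
```

View pics/m2.png

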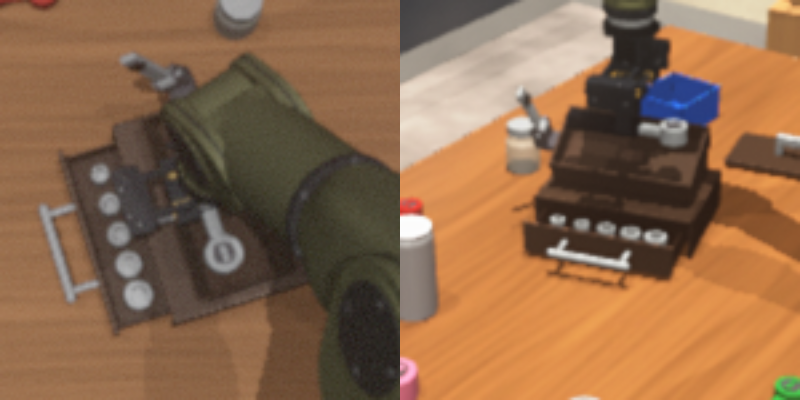

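The ratchet is held over the tray, with its head at about (222,250) in the left panel, inside the mouth and lined up. The clamp stands clear. Lowering.

Emit:
send_rows --rows "0 -0.02 0.03 0;0 -0.02 0.07 0;0 -0.02 0.11 0;0 -0.02 0.14 0;0 -0.02 0.155 0;0 -0.02 0.16 0;0 -0.02 0.16 0;0 -0.02 0.16 0"

```text
clock: 8.25
tool_pos: [0.554, -0.0145, 0.1149]
eef_rot: [-0.14, 0.99, 0.0, 0.001]
contact_force: [0.3, 0.4, -3.8]
opening: 0.268
finger_force: 30.0
```

Emit:
send_rows --rows "0 0 0.004 0;0 0 0.007 0;0 0 0.01 0;0 0 0.01 0"

```text
clock: 8.58
tool_pos: [0.5536, -0.0146, 0.1115]
eef_rot: [-0.14, 0.99, -0.0, 0.0]
contact_force: [0.3, -0.4, -4.6]
opening: 0.273
finger_force: 30.0
```

Emit:
send_rows --rows "0 0 0.003 0;0 0 0.006 0;0 0 0.009 0;0 0 0.009 0"

```text
clock: 8.92
tool_pos: [0.5534, -0.0146, 0.1086]
eef_rot: [-0.14, 0.99, 0.0, -0.0]
contact_force: [-0.6, 1.1, -4.4]
opening: 0.267
finger_force: 30.0
```

Emit:
send_rows --rows "0 0 0.003 0;0 0 0.006 0;0 0 0.009 0;0 0 0.009 0"

```text
clock: 9.25
tool_pos: [0.5534, -0.0146, 0.1059]
eef_rot: [-0.14, 0.99, 0.0, -0.0]
contact_force: [-0.9, -0.6, -4.2]
opening: 0.27
finger_force: 30.0
```

Emit:
send_rows --rows "0 0 0.003 0;0 0 0.006 0;0 0 0.009 0;0 0 0.009 0"

```text
clock: 9.58
tool_pos: [0.5539, -0.0145, 0.1036]
eef_rot: [-0.14, 0.99, 0.0, 0.0]
contact_force: [0.5, 0.9, -0.4]
opening: 0.271
finger_force: 30.0
```

Emit:
send_rows --rows "0 0 0.003 0;0 0 0.006 0;0 0 0.008 0;0 0 0.008 0"

```text
clock: 9.92
tool_pos: [0.5541, -0.0144, 0.1026]
eef_rot: [-0.14, 0.99, -0.0, 0.001]
contact_force: [-1.8, 0.1, 12.7]
opening: 0.269
finger_force: 30.0
```

Contact with the tray floor. Easing back and releasing.

Emit:
send_rows --rows "0 0 -0.008 0;0 0 -0.008 0"

```text
clock: 10.08
tool_pos: [0.5537, -0.0144, 0.1037]
eef_rot: [-0.14, 0.99, 0.0, 0.0]
contact_force: [0.7, 0.5, -3.3]
opening: 0.27
finger_force: 30.0
```

Emit:
send_rows --rows "0 0 0 0;0 0 0 0;0 0 0 0;0 0 0 0;0 0 0 0" --jaw 0.2

```text
clock: 10.5
tool_pos: [0.5534, -0.0139, 0.1032]
eef_rot: [-0.14, 0.99, 0.001, -0.0]
contact_force: [-0.5, 3.5, -1.4]
opening: 0.401
finger_force: 1.6
```

Emit:
send_rows --rows "0 0 -0.03 0;0 0 -0.08 0;0 0 -0.16 0;0 0 -0.28 0;0 0 -0.4 0;0 0 -0.4 0"

```text
clock: 11.0
tool_pos: [0.5578, -0.0147, 0.2305]
eef_rot: [-0.139, 0.99, -0.001, 0.006]
contact_force: [1.1, 0.6, -1.2]
opening: 0.399
finger_force: 0.0
```

```bash
python3 - <<'E'
from h import *
s=sensors.get_state(); print(s["tool_pos"],s["opening"],s["contact_force"])
E
```

```text
[ 0.5577648  -0.01467781  0.23053833] 0.3994439828748221 [ 1.09777456  0.64048392 -1.24011714]
```

```bash
python3 - <<'E'
from h import *
im=cv2.imread("pics/top0.png").astype(int)
R=np.zeros(im.shape[:2],bool); R[160:205,222:242]=1
m=R&(im.min(2)>120); v,u=np.nonzero(m); r=cv2.minAreaRect(np.float32(np.c_[u,v])); print(r,len(u))
c=ray("top",232,185,.036); c2=ray("top",*r[0],.036)
ex=np.array([np.cos(-1.29),np.sin(-1.29)]);ey=np.array([-ex[1],ex[0]])
W=np.array([ray("top",a,b,.036)[:2] for a,b in zip(u,v)]); t=np.array([.5582,-.0369])
S=np.c_[(W-t)@ex,(W-t)@ey]; print(np.percentile(S,[2,25,50,75,98],axis=0).round(4))
k=S[:,0]<np.median(S[:,0])+.008; print(S[k].mean(0),np.ptp(S[k][:,1]))
b=S[k].mean(0); 
for off in (-.035,): 
    p=t+ex*(b[0]+off)+ey*0; print("front point",p); plan([*p,.15],16.1); plan([*p,.022],16.1)
E
```

```text
((233.1656951904297, 184.2012939453125), (36.31139373779297, 12.297368049621582), 82.14668273925781) 143
[[-0.2044 -0.0541]
 [-0.2016 -0.0319]
 [-0.1987  0.005 ]
 [-0.1958  0.0421]
 [-0.1716  0.0547]]
[-0.19968269  0.00037911] 0.1153633734984443
front point [0.49316453 0.18859135]
[0.0237 0.7116 0.2657] turn 0.2497 at [ 0.5578 -0.0147  0.2305] ya 106.0 q7 1.37 t 11.0
[0.0289 0.7131 0.6923] turn 0.2497 at [ 0.5578 -0.0147  0.2305] ya 106.0 q7 1.37 t 11.0
```

Emit:
send_rows --rows "0.02 0.1 0 0.25;0.02 0.2 0 0.25;0.02 0.3 0 0.25;0.02 0.4 0 0.25;0.02 0.5 0 0.25;0.02 0.6 0 0.25;0.02 0.71 0 0.25;0.02 0.71 0.1 0.25;0.02 0.71 0.2 0.25;0.02 0.71 0.26 0.25" --jaw 1

```text
clock: 11.83
tool_pos: [0.4884, 0.1882, 0.1442]
eef_rot: [0.468, 0.884, -0.001, 0.0]
contact_force: [-0.4, 1.0, -0.2]
opening: 0.004
finger_force: 0.0
```

```bash
python3 - <<'E'
from h import *
plan([.4932,.1886,.15],16.1); plan([.4932,.1886,.022],16.1)
a,d=eyes.snapshot("top"); cv2.imwrite("pics/top3.png",cv2.resize(a[90:240,210:360],(600,600))[:,:,::-1])
E
```

```text
[-0.008   0.0141 -0.0195] turn 0.0502 at [0.4884 0.1882 0.1442] ya 34.2 q7 -0.00 t 11.8
[-0.0076  0.0145  0.4072] turn 0.0502 at [0.4884 0.1882 0.1442] ya 34.2 q7 -0.00 t 11.8
```

View pics/top3.png

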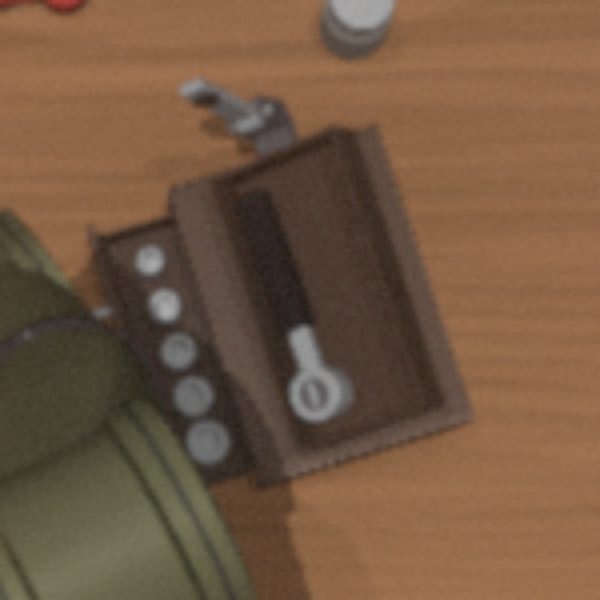

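The ratchet lies flat in the tray along its lower wall, with its head at (315,390) in the crop. Next is the drawer.

Emit:
send_rows --rows "-0.008 0.014 0.1 0.05;-0.008 0.014 0.2 0.05;-0.008 0.014 0.3 0.05;-0.008 0.014 0.38 0.05;-0.008 0.014 0.4 0.05;-0.008 0.014 0.4 0.05"

```text
clock: 12.38
tool_pos: [0.4933, 0.1883, 0.0248]
eef_rot: [0.598, 0.802, -0.001, -0.001]
contact_force: [-0.9, -1.1, -0.0]
opening: 0.006
finger_force: 0.0
```

```bash
python3 - <<'E'
from h import *
t=np.array([.5582,-.0369]);ex=np.array([np.cos(-1.29),np.sin(-1.29)])
for o in (-.2347,-.19,-.14): plan([*(t+ex*o),.024],16.1)
E
```

```text
[ 0.0011 -0.0002  0.0027] turn 0.0012 at [0.4933 0.1883 0.0248] ya 16.5 q7 -0.20 t 12.4
[-0.1479 -0.0014  0.0027] turn 0.0012 at [0.4933 0.1883 0.0248] ya 16.5 q7 -0.20 t 12.4
[-0.3146 -0.0027  0.0027] turn 0.0012 at [0.4933 0.1883 0.0248] ya 16.5 q7 -0.20 t 12.4
```

Emit:
send_rows --rows "-0.03 0 0 0;-0.06 0 0 0;-0.09 0 0 0;-0.12 0 0 0;-0.15 0 0 0;-0.18 0 0 0;-0.2 0 0 0;-0.22 0 0 0;-0.22 0 0 0"

```text
clock: 13.13
tool_pos: [0.5127, 0.1232, 0.0254]
eef_rot: [0.6, 0.8, -0.001, 0.0]
contact_force: [-0.5, -0.4, -0.3]
opening: 0.005
finger_force: 0.0
```

Emit:
send_rows --rows "-0.02 0 0 0;-0.04 0 0 0;-0.06 0 0 0;-0.08 0 0 0;-0.08 0 0 0"

```text
clock: 13.55
tool_pos: [0.5187, 0.102, 0.0253]
eef_rot: [0.599, 0.801, -0.0, -0.001]
contact_force: [-1.1, 1.3, 0.8]
opening: 0.007
finger_force: 0.8
```

Emit:
send_rows --rows "-0.02 0 0 0;-0.04 0 0 0;-0.05 0 0 0;-0.05 0 0 0"

```text
clock: 13.88
tool_pos: [0.5187, 0.1014, 0.0253]
eef_rot: [0.594, 0.805, 0.004, -0.007]
contact_force: [-11.8, 27.2, 5.9]
opening: 0.008
finger_force: 14.5
```

```bash
python3 - <<'E'
from h import *
s=sensors.get_state(); print(s["contact_force"],s["tool_pos"])
b,_=eyes.snapshot("side");a,_=eyes.snapshot("top")
cv2.imwrite("pics/m4.png",np.hstack([cv2.resize(a[90:240,210:360],(400,400)),cv2.resize(b[120:270,180:330],(400,400))])[:,:,::-1])
E
```

```text
[-11.75021721  27.23711266   5.94907018] [0.51874196 0.10144931 0.02530793]
```

View pics/m4.png

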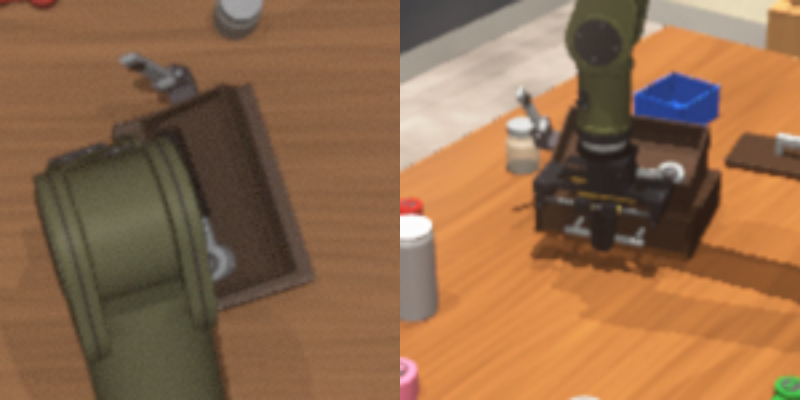

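The drawer is shut: its front is flush in the right panel and the force rose at the stop. Now I'll back off and refine the lid bar position.

Emit:
send_rows --rows "0.05 0 0 0;0.12 0 -0.05 0;0.2 0 -0.18 0;0.2 0 -0.3 0;0.2 0 -0.42 0;0.2 0 -0.54 0;0.2 0 -0.64 0;0.2 0 -0.64 0"

```text
clock: 14.65
tool_pos: [0.5101, 0.1453, 0.223]
eef_rot: [0.599, 0.8, 0.004, 0.004]
contact_force: [0.5, -1.1, -0.3]
opening: 0.003
finger_force: 0.0
```

```bash
python3 - <<'E'
from h import *
im=cv2.imread("pics/top0.png").astype(int); d=np.load("top0.npy")
R=np.zeros(im.shape[:2],bool); R[185:225,380:405]=1
m=R&(im.min(2)>130); v,u=np.nonzero(m); r=cv2.minAreaRect(np.float32(np.c_[u,v])); print(r, u.mean(),v.mean())
for uv in (r[0],(u.mean(),v.mean())): print(ray("top",*uv,.047))
P=cloud("top",d); L=np.zeros(d.shape,bool); L[160:250,355:420]=1
q=L&(im.max(2)<100)&(P[...,2]>.003); v,u=np.nonzero(q); W=np.array([ray("top",a,b,.013)[:2]*1000 for a,b in zip(u,v)],np.float32); print(cv2.minAreaRect(W))
im2=cv2.imread("pics/side0.png").astype(int)
R=np.zeros(im2.shape[:2],bool); R[165:185,312:348]=1; m=R&(im2.min(2)>140); v,u=np.nonzero(m); print(len(u),u.mean(),v.mean(),ray("side",u.mean(),v.mean(),.043))
plan([.4293,-.3367,.2],13);plan([.4293,-.3367,.021],13)
E
```

```text
((392.00946044921875, 204.28298950195312), (25.27433967590332, 3.9834558963775635), 74.05460357666016) 392.0 204.14423076923077
[ 0.42958324 -0.33664196  0.047     ]
[ 0.43000962 -0.33663654  0.047     ]
((429.5486755371094, -335.32867431640625), (219.40447998046875, 113.9276123046875), 13.068474769592285)
54 329.81481481481484 172.0185185185185 [ 0.43698285 -0.34336422  0.043     ]
[-1.466  -0.7114  0.0697] turn 0.0093 at [0.5101 0.1453 0.223 ] ya 16.3 q7 -0.13 t 14.7
[-1.4657 -0.718   0.6663] turn 0.0093 at [0.5101 0.1453 0.223 ] ya 16.3 q7 -0.13 t 14.7
```

Emit:
send_rows --rows "-0.12 -0.06 0 0.009;-0.24 -0.12 0 0.009;-0.36 -0.18 0 0.009;-0.48 -0.24 0 0.009;-0.6 -0.3 0 0.009;-0.72 -0.35 0 0.009;-0.84 -0.41 0 0.009;-0.94 -0.46 0 0.009;-0.98 -0.48 0 0.009;-0.98 -0.48 0 0.009" --jaw -1

```text
clock: 15.48
tool_pos: [0.4494, -0.1827, 0.2167]
eef_rot: [0.625, 0.781, -0.002, 0.0]
contact_force: [-0.3, 0.1, 0.1]
opening: 0.737
finger_force: 0.0
```

```bash
python3 -c "
from h import *
plan([.4297,-.3367,.12],13)"
```

```text
[-0.4857 -0.176   0.3239] turn -0.0009 at [ 0.4494 -0.1827  0.2167] ya 12.7 q7 0.42 t 15.5
```

Emit:
send_rows --rows "-0.12 -0.05 0 0;-0.24 -0.1 0 0;-0.36 -0.14 0.05 0;-0.46 -0.176 0.13 0;-0.486 -0.176 0.22 0;-0.486 -0.176 0.3 0;-0.486 -0.176 0.32 0;-0.486 -0.176 0.32 0"

```text
clock: 16.15
tool_pos: [0.4327, -0.3291, 0.1195]
eef_rot: [0.62, 0.784, 0.0, -0.003]
contact_force: [0.4, -0.0, 0.8]
opening: 0.999
finger_force: 0.0
```

```bash
python3 -c "
from h import *
plan([.4297,-.3367,.021],13); print(sensors.get_state()['opening'])"
```

```text
[-0.0238 -0.0145  0.3282] turn 0.0008 at [ 0.4327 -0.3291  0.1195] ya 13.3 q7 0.66 t 16.1
0.9992997863030998
```

Emit:
send_rows --rows "-0.02 -0.012 0.06 0;-0.02 -0.012 0.13 0;-0.02 -0.012 0.18 0;-0.02 -0.012 0.18 0;-0.02 -0.012 0.18 0;-0.02 -0.012 0.18 0"

```text
clock: 16.65
tool_pos: [0.4325, -0.3376, 0.0689]
eef_rot: [0.621, 0.784, 0.0, 0.001]
contact_force: [0.0, -0.7, -0.5]
opening: 0.996
finger_force: 0.0
```

```bash
python3 -c "
from h import *
plan([.4297,-.3367,.021],13)"
```

```text
[ 0.0055 -0.0088  0.1597] turn 0.0008 at [ 0.4325 -0.3376  0.0689] ya 13.3 q7 0.65 t 16.6
```

Emit:
send_rows --rows "0.004 -0.009 0.02 0;0.004 -0.009 0.05 0;0.004 -0.009 0.08 0;0.004 -0.009 0.11 0;0.004 -0.009 0.135 0;0.004 -0.009 0.155 0;0.004 -0.009 0.158 0;0.004 -0.009 0.158 0"

```text
clock: 17.32
tool_pos: [0.4285, -0.3368, 0.0193]
eef_rot: [0.621, 0.784, 0.0, -0.0]
contact_force: [1.5, -0.3, -0.5]
opening: 0.998
finger_force: 0.9
```

Emit:
send_rows --rows "0 0 0 0;0 0 0 0;0 0 0 0;0 0 0 0;0 0 0 0;0 0 0 0" --jaw 1 --force 30

```text
clock: 17.82
tool_pos: [0.4277, -0.3372, 0.0199]
eef_rot: [0.621, 0.784, -0.0, -0.001]
contact_force: [-0.8, -0.6, -2.8]
opening: 0.897
finger_force: 30.0
```

Emit:
send_rows --rows "0 0 -0.01 0;0 0 -0.03 0;0 0 -0.06 0;0 0 -0.1 0;0 0 -0.1 0;0 0 -0.1 0"

```text
clock: 18.32
tool_pos: [0.4291, -0.3378, 0.0512]
eef_rot: [0.621, 0.784, 0.0, 0.001]
contact_force: [-0.3, -0.2, -4.4]
opening: 0.902
finger_force: 30.0
```

Emit:
send_rows --rows "0 0 -0.08 0.0;0 0 -0.18 0;0 0 -0.29 0;0 0 -0.4 0;0 0 -0.51 0;0 0 -0.6 0;0 0 -0.67 0;0 0 -0.67 0"

```text
clock: 18.98
tool_pos: [0.4303, -0.3386, 0.2549]
eef_rot: [0.621, 0.784, 0.0, 0.004]
contact_force: [-0.4, -1.4, -4.0]
opening: 0.903
finger_force: 30.0
```

```bash
python3 -c "
from h import *
plan([.5505,-.0103,.23],16.1);plan([.5505,-.0103,.19],16.1)"
```

```text
[0.9743 0.6394 0.0809] turn -0.0081 at [ 0.4303 -0.3386  0.2549] ya 13.2 q7 0.71 t 19.0
[0.9751 0.6387 0.2142] turn -0.0081 at [ 0.4303 -0.3386  0.2549] ya 13.2 q7 0.71 t 19.0
```

Emit:
send_rows --rows "0.08 0.05 0 -0.008;0.18 0.12 0 -0.008;0.28 0.19 0 -0.008;0.38 0.26 0 -0.008;0.48 0.33 0 -0.008;0.58 0.4 0 -0.008;0.68 0.46 0 -0.008;0.78 0.52 0 -0.008;0.86 0.57 0 -0.008;0.92 0.61 0 -0.008"

```text
clock: 19.82
tool_pos: [0.5429, -0.0229, 0.249]
eef_rot: [0.6, 0.8, -0.0, -0.002]
contact_force: [0.7, -1.1, -4.3]
opening: 0.898
finger_force: 30.0
```

```bash
python3 -c "
from h import *
plan([.5505,-.0103,.23],16.1)"
```

```text
[0.033  0.0363 0.0634] turn 0.0006 at [ 0.5429 -0.0229  0.249 ] ya 16.3 q7 0.15 t 19.8
```

Emit:
send_rows --rows "0.02 0.03 0.02 0;0.025 0.034 0.06 0;0.025 0.034 0.1 0;0.025 0.034 0.13 0;0.025 0.034 0.13 0;0.025 0.034 0.13 0"

```text
clock: 20.32
tool_pos: [0.5503, -0.0178, 0.2108]
eef_rot: [0.602, 0.799, -0.001, -0.001]
contact_force: [-0.5, -0.6, -3.5]
opening: 0.903
finger_force: 30.0
```

```bash
python3 - <<'E'
from h import *
plan([.5505,-.0103,.18],16.1)
a,d=eyes.snapshot("top"); b,e=eyes.snapshot("side"); np.save("t5.npy",d)
cv2.imwrite("pics/top5.png",a[:,:,::-1])
cv2.imwrite("pics/m5.png",np.hstack([cv2.resize(a[90:240,210:360],(400,400)),cv2.resize(b[110:260,180:330],(400,400))])[:,:,::-1])
E
```

```text
[0.0238 0.0077 0.1027] turn -0.0002 at [ 0.5503 -0.0178  0.2108] ya 16.0 q7 0.13 t 20.3
```

View pics/m5.png

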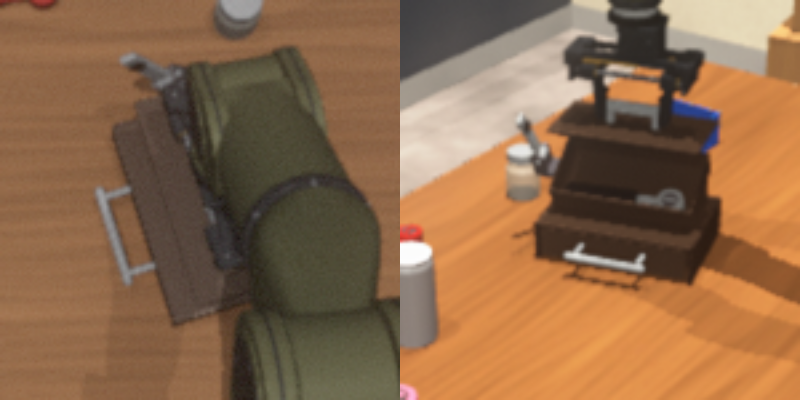

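The lid hangs level over the tray with the ratchet beneath it, and the drawer is flush. I'll check the lid's yaw and end position in the depth image.

```bash
python3 - <<'E'
from h import *
d=np.load("t5.npy"); P=cloud("top",d); M=np.zeros(d.shape,bool); M[110:225,240:335]=1; M&=(P[...,2]>.19)&(P[...,2]<.213)
t=np.array([.5582,-.0369]); ex=np.array([np.cos(-1.29),np.sin(-1.29)]);ey=np.array([-ex[1],ex[0]])
q=P[M]; S=np.c_[(q[:,:2]-t)@ex,(q[:,:2]-t)@ey,q[:,2]]
print(len(S),np.percentile(S,[1,50,99],axis=0).round(4))
f=S[S[:,0]<np.percentile(S[:,0],99)]
pts=[]
for y in np.arange(-.1,.1,.008):
    k=S[abs(S[:,1]-y)<.005]
    if len(k)>4: pts.append((y,k[:,0].min()))
pts=np.array(pts); print(np.polyfit(pts[:,0],pts[:,1],1)); print("y ends",S[:,1].min(),S[:,1].max())
s=sensors.get_state()["tool_pos"]; print("tool S",(s[:2]-t)@ex,(s[:2]-t)@ey)
E
```

```text
1109 [[-0.0768 -0.116   0.1941]
 [-0.0593 -0.0112  0.2014]
 [-0.0207  0.1486  0.2086]]
[ 0.00464944 -0.07687132]
y ends -0.11729984653202852 0.1548313026895866
tool S -0.020678343405080592 -0.0010732706330943529
```

```bash
python3 -c "
from h import *
plan([.5523,-.0074,.178],16.1)"
```

```text
[0.031  0.0119 0.1138] turn -0.0002 at [ 0.5514 -0.0173  0.2121] ya 16.0 q7 0.13 t 20.4
```

Emit:
send_rows --rows "0.015 0.006 0.02 0;0.03 0.012 0.05 0;0.03 0.012 0.08 0;0.03 0.012 0.1 0;0.03 0.012 0.11 0;0.03 0.012 0.11 0;0.03 0.012 0.11 0"

```text
clock: 21.0
tool_pos: [0.5521, -0.0072, 0.1788]
eef_rot: [0.601, 0.799, -0.0, -0.0]
contact_force: [0.2, 0.2, -4.5]
opening: 0.903
finger_force: 30.0
```

```bash
python3 -c "
from h import *
plan([.5523,-.0074,.165],16.1); print(sensors.get_state()['contact_force'])"
```

```text
[-0.0007  0.0004  0.0458] turn -0.0001 at [ 0.5521 -0.0072  0.1788] ya 16.1 q7 0.10 t 21.0
[ 0.22524837  0.24524259 -4.48698301]
```

Lowering in small steps to find the upper rim.

Emit:
send_rows --rows "0 0 0.008 0;0 0 0.016 0;0 0 0.024 0;0 0 0.03 0;0 0 0.03 0" --force 14

```text
clock: 21.42
tool_pos: [0.5519, -0.007, 0.1696]
eef_rot: [0.601, 0.799, -0.0, -0.0]
contact_force: [0.0, -0.1, -4.4]
opening: 0.904
finger_force: 14.0
```

Emit:
send_rows --rows "0 0 0.005 0;0 0 0.01 0;0 0 0.015 0;0 0 0.015 0"

```text
clock: 21.75
tool_pos: [0.5523, -0.0066, 0.1654]
eef_rot: [0.601, 0.799, 0.0, -0.0]
contact_force: [0.3, 0.2, -3.4]
opening: 0.904
finger_force: 14.0
```

Emit:
send_rows --rows "0.003 0 0.005 0;0.006 0 0.01 0;0.008 0 0.015 0;0.012 0 0.022 0;0.015 0 0.03 0;0.015 0 0.03 0"

```text
clock: 22.25
tool_pos: [0.5508, -0.0025, 0.156]
eef_rot: [0.601, 0.799, -0.0, -0.0]
contact_force: [-0.2, -0.7, -2.5]
opening: 0.903
finger_force: 14.0
```

```bash
python3 - <<'E'
from h import *
plan([.5523,-.0074,.165],16.1)
b,e=eyes.snapshot("side"); cv2.imwrite("pics/m6.png",cv2.resize(b[125:245,200:330],(780,600),interpolation=cv2.INTER_CUBIC)[:,:,::-1])
E
```

```text
[-0.017   0.0004 -0.0299] turn 0.0 at [ 0.5508 -0.0025  0.156 ] ya 16.1 q7 0.09 t 22.2
```

View pics/m6.png

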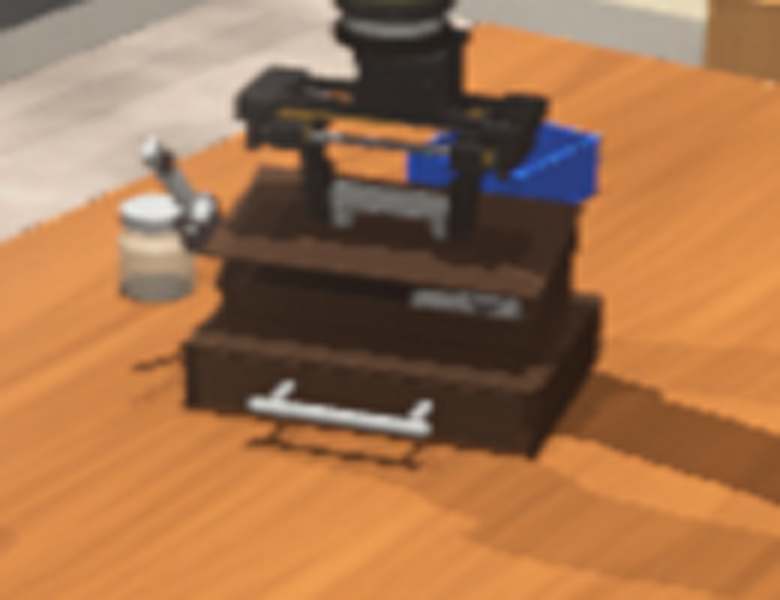

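It works: the lid is pivoting about the bar in the grip, with its back edge on the upper rim and its front edge lowering. Continuing along the arc.

Emit:
send_rows --rows "0.003 0 0.008 0;0.006 0 0.016 0;0.008 0 0.024 0;0.01 0 0.033 0;0.01 0 0.033 0"

```text
clock: 22.72
tool_pos: [0.5499, 0.0005, 0.146]
eef_rot: [0.601, 0.799, -0.0, -0.0]
contact_force: [-0.8, -0.0, -2.4]
opening: 0.904
finger_force: 14.0
```

Emit:
send_rows --rows "0.001 0 0.007 0;0.002 0 0.014 0;0.003 0 0.02 0;0.003 0 0.02 0"

```text
clock: 23.05
tool_pos: [0.5498, 0.0012, 0.1403]
eef_rot: [0.601, 0.799, -0.0, -0.0]
contact_force: [-0.9, -0.2, -1.9]
opening: 0.901
finger_force: 14.0
```

Emit:
send_rows --rows "0.001 0 0.005 0;0.001 0 0.01 0;0.001 0 0.014 0;0.001 0 0.014 0"

```text
clock: 23.38
tool_pos: [0.5498, 0.0014, 0.137]
eef_rot: [0.601, 0.799, 0.0, 0.0]
contact_force: [-1.7, -0.2, 4.2]
opening: 0.9
finger_force: 14.0
```

Emit:
send_rows --rows "0 0 0.004 0;0 0 0.008 0;0 0 0.01 0;0 0 0.01 0"

```text
clock: 23.72
tool_pos: [0.5499, 0.0013, 0.1356]
eef_rot: [0.601, 0.799, 0.0, 0.001]
contact_force: [-4.7, -0.7, 18.8]
opening: 0.905
finger_force: 14.0
```

```bash
python3 - <<'E'
from h import *
plan([.5498,.001,.13],16.1)
b,e=eyes.snapshot("side"); cv2.imwrite("pics/m7.png",cv2.resize(b[125:245,200:330],(780,600),interpolation=cv2.INTER_CUBIC)[:,:,::-1])
E
```

```text
[-0.0007 -0.0005  0.0188] turn -0.0 at [0.5499 0.0013 0.1356] ya 16.1 q7 0.07 t 23.7
```

View pics/m7.png

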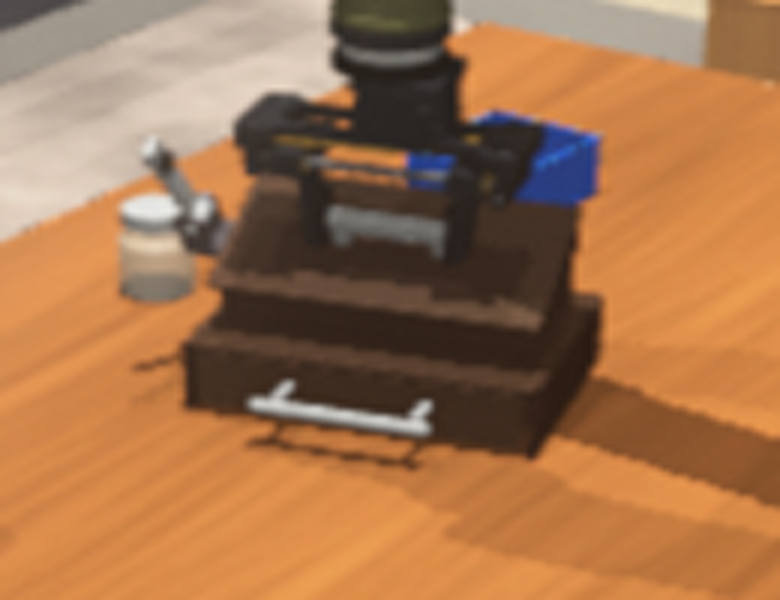

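The lid appears seated: the force rose at about the expected height. Releasing, then measuring its plane.

Emit:
send_rows --rows "0 0 -0.007 0;0 0 -0.007 0;0 0 -0.007 0;0 0 -0.007 0;0 0 -0.007 0" --jaw -1

```text
clock: 24.18
tool_pos: [0.5498, 0.0014, 0.1352]
eef_rot: [0.601, 0.799, -0.0, -0.0]
contact_force: [0.3, 0.2, -0.3]
opening: 1.003
finger_force: 0.0
```

Emit:
send_rows --rows "0 0 -0.05 0;0 0 -0.15 0;0 0 -0.28 0;0 0 -0.4 0;0.1 0 -0.48 0;0.2 0 -0.48 0;0.32 0 -0.48 0;0.44 0 -0.48 0;0.54 0 -0.48 0;0.54 0 -0.48 0"

```text
clock: 25.02
tool_pos: [0.5023, 0.1651, 0.2795]
eef_rot: [0.597, 0.802, 0.002, -0.002]
contact_force: [-0.5, 0.7, -0.2]
opening: 0.997
finger_force: 0.0
```

```bash
python3 - <<'E'
from h import *
p,d=eyes.snapshot("top"); cv2.imwrite("pics/top8.png",p[:,:,::-1]); np.save("t8.npy",d); P=cloud("top",d)
M=np.zeros(d.shape,bool); M[105:220,222:335]=1; M&=(P[...,2]>.085)&(P[...,2]<.3)
yaw=-1.29;th=np.pi/6;c,s=np.cos(yaw),np.sin(yaw)
T=np.array([[np.cos(th),0,np.sin(th)],[0,1,0],[-np.sin(th),0,np.cos(th)]])@np.array([[c,s,0],[-s,c,0],[0,0,1.]])
X=(P[M]-[.5582,-.0369,.0922])@T.T
k=(abs(X[:,2]-.047)<.012)&(abs(X[:,0])<.065)&(abs(X[:,1])<.12); q=X[k]
for _ in range(4):
    w=np.linalg.svd(q-q.mean(0),full_matrices=False)[2][2]; w*=np.sign(w[2]); r=(q-q.mean(0))@w; q=q[abs(r)<.004]
print(len(q),"mean",q.mean(0).round(4),"normal",w.round(4),"x",np.percentile(q[:,0],[0,2,98,100]).round(4),"y",np.percentile(q[:,1],[0,2,98,100]).round(4))
h=X[(abs(X[:,2]-.081)<.006)&(abs(X[:,1])<.06)]; print("handle",len(h),h.mean(0),h[:,1].min(),h[:,1].max())
cl=X[(X[:,1]>.118)&(X[:,2]>.05)&(abs(X[:,0])<.03)]; cl=cl[np.argsort(-cl[:,2])]; print(len(cl)); print(cl[::max(1,len(cl)//8)].round(3))
plan([.5,.0,.25],16.1)
E
```

```text
2262 mean [-0.002 -0.003  0.047] normal [6.4e-03 6.0e-04 1.0e+00] x [-0.0633 -0.0599  0.0526  0.0552] y [-0.113  -0.109   0.1064  0.1115]
handle 140 [-0.00352753 -0.00156251  0.08045095] -0.04071519679853477 0.03893068416275753
160
[[-0.004  0.15   0.14 ]
 [ 0.002  0.146  0.13 ]
 [ 0.009  0.147  0.119]
 [-0.007  0.14   0.099]
 [ 0.009  0.141  0.084]
 [ 0.001  0.133  0.067]
 [-0.006  0.131  0.062]
 [-0.014  0.134  0.057]]
[-0.5119 -0.164   0.0967] turn 0.0012 at [0.5035 0.1611 0.2793] ya 16.5 q7 -0.19 t 25.1
```

The lid is home: its normal is within 0.007 rad, its top is at tray z = 47 mm, and the offset is (-3.5, -1.5) mm. The clamp leans about 10° outward. I'll plan its arc from the outer side.

```bash
cat >> h.py <<'E'
def tray2w(x,y,z):
    t=np.array([.5582,-.0369,.0942]); c,s=np.cos(-1.29),np.sin(-1.29); C,S=np.cos(np.pi/6),np.sin(np.pi/6)
    a,b=x*C-z*S,x*S+z*C; return t+[a*c-y*s,a*s+y*c,b]
E
python3 - <<'E'
from h import *
w=tray2w(-.007,.192,.115); plan([w[0],w[1],.28],16.1); plan(w,16.1)
pw=None
for f in (100,90,80,70,60,50,40,30,20,10,5,0):
    p=np.radians(f); r=.06
    w=tray2w(-.007,.135-r*np.cos(p)+.004*np.sin(p)+.017,.053+r*np.sin(p)+.004*np.cos(p)+.0045)
    if pw is None: w0=w
    c,s=np.cos(-1.29),np.sin(-1.29); dlt=w-w0; pw=w
    print(f,w.round(4),"rel first:",np.round([-(dlt[0]*c+dlt[1]*s)/.3,(-dlt[0]*s+dlt[1]*c)/.3,-dlt[2]/.3],3))
E
```

```text
[-0.4777  0.6286 -0.0034] turn 0.0012 at [0.5035 0.1611 0.2793] ya 16.5 q7 -0.19 t 25.1
[-0.4784  0.6287  0.2957] turn 0.0012 at [0.5035 0.1611 0.2793] ya 16.5 q7 -0.19 t 25.1
100 [0.7003 0.0707 0.1911] rel first: [-0.  0. -0.]
90 [0.6901 0.0686 0.1925] rel first: [ 0.003 -0.035 -0.005]
80 [0.6801 0.0656 0.1923] rel first: [ 0.002 -0.069 -0.004]
70 [0.6705 0.0618 0.1905] rel first: [-0.001 -0.104  0.002]
60 [0.6616 0.0572 0.1872] rel first: [-0.007 -0.136  0.013]
50 [0.6538 0.0521 0.1825] rel first: [-0.016 -0.166  0.028]
40 [0.6471 0.0466 0.1766] rel first: [-0.028 -0.192  0.048]
30 [0.642  0.0409 0.1695] rel first: [-0.042 -0.214  0.072]
20 [0.6384 0.0351 0.1615] rel first: [-0.057 -0.231  0.098]
10 [0.6365 0.0294 0.1529] rel first: [-0.073 -0.243  0.127]
5 [0.6362 0.0266 0.1485] rel first: [-0.082 -0.246  0.142]
0 [0.6364 0.024  0.144 ] rel first: [-0.091 -0.248  0.157]
```

Emit:
send_rows --rows "0 0.12 0 0;-0.05 0.24 0 0;-0.12 0.36 0 0;-0.2 0.48 0 0;-0.3 0.58 0 0;-0.4 0.63 0 0;-0.477 0.63 0 0;-0.477 0.63 0 0;-0.477 0.63 0 0;-0.477 0.63 0 0" --jaw 1

```text
clock: 25.9
tool_pos: [0.7256, 0.0716, 0.279]
eef_rot: [0.601, 0.799, -0.0, -0.001]
contact_force: [-0.3, -0.0, 0.5]
opening: 0.266
finger_force: 0.0
```

```bash
python3 -c "
from h import *
w=tray2w(-.007,.192,.115); plan(w,16.1); print(w,sensors.get_state()['opening'])"
```

```text
[0.0187 0.004  0.2957] turn -0.0001 at [0.7256 0.0716 0.279 ] ya 16.1 q7 0.06 t 25.9
[0.72506593 0.07737998 0.19029292] 0.26601676975655963
```

Emit:
send_rows --rows "0.018 0 0 0;0.018 0 0 0;0.018 0 0.08 0;0.018 0 0.17 0;0.018 0 0.25 0;0.018 0 0.295 0;0.018 0 0.295 0;0.018 0 0.295 0"

```text
clock: 26.57
tool_pos: [0.7241, 0.0783, 0.1908]
eef_rot: [0.6, 0.8, -0.0, -0.001]
contact_force: [-0.5, 0.6, -0.4]
opening: 0.013
finger_force: 0.0
```

```bash
python3 -c "
from h import *
plan([.7003,.0707,.1911],16.1); print(sensors.get_state()['opening'],sensors.get_state()['contact_force'])"
```

```text
[-0.0024 -0.0832 -0.0008] turn 0.0002 at [0.7241 0.0783 0.1908] ya 16.2 q7 0.04 t 26.6
0.01252262712580124 [-0.48810753  0.6042372  -0.37152935]
```

Emit:
send_rows --rows "-0.002 -0.045 0 0;-0.002 -0.083 0 0;0 -0.118 -0.005 0;0 -0.152 -0.004 0;-0.003 -0.187 0.002 0;-0.009 -0.219 0.013 0;-0.018 -0.249 0.028 0;-0.018 -0.249 0.028 0"

```text
clock: 27.23
tool_pos: [0.6543, 0.0512, 0.1846]
eef_rot: [0.601, 0.799, 0.001, 0.001]
contact_force: [0.1, 0.6, -0.2]
opening: 0.01
finger_force: 0.2
```

```bash
python3 - <<'E'
from h import *
plan([.6538,.0521,.1825],16.1); s=sensors.get_state(); print(s['contact_force'],s['moment'])
p,d=eyes.snapshot("side"); cv2.imwrite("pics/m9.png",cv2.resize(p[125:245,200:330],(780,600),interpolation=cv2.INTER_CUBIC)[:,:,::-1])
E
```

```text
[ 0.0033 -0.0006  0.0069] turn -0.0 at [0.6543 0.0512 0.1846] ya 16.1 q7 0.04 t 27.2
[ 0.09027549  0.56224227 -0.21956618] [-0.05683773  0.05766359  0.03884432]
```

View pics/m9.png

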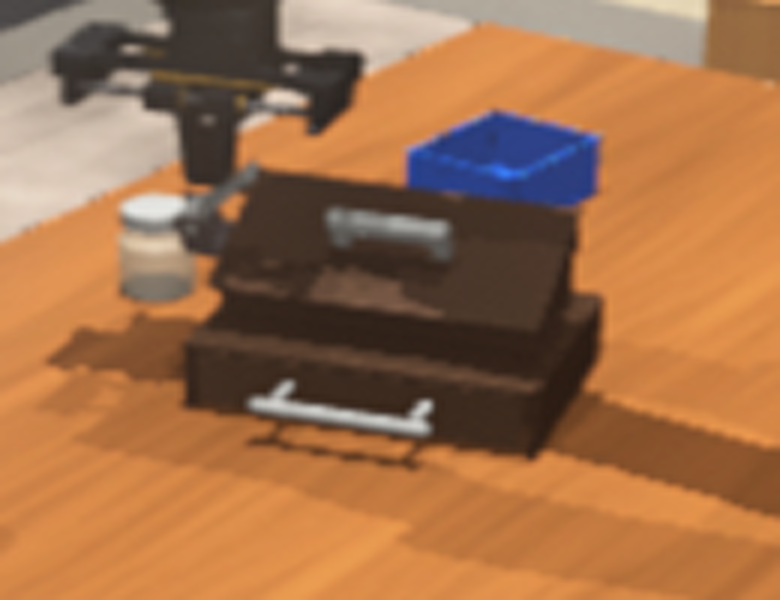

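The clamp is swung about halfway, following the finger. Continuing the arc down.

Emit:
send_rows --rows "-0.006 -0.013 0.014 0;-0.01 -0.026 0.026 0;-0.018 -0.038 0.036 0;-0.024 -0.048 0.05 0;-0.038 -0.065 0.076 0;-0.054 -0.077 0.1 0;-0.06 -0.08 0.11 0;-0.06 -0.08 0.11 0"

```text
clock: 27.95
tool_pos: [0.6351, 0.0259, 0.1481]
eef_rot: [0.602, 0.799, -0.001, -0.001]
contact_force: [-0.0, -0.5, -0.2]
opening: 0.006
finger_force: 0.0
```

Emit:
send_rows --rows "-0.004 -0.001 0.006 0;-0.008 -0.002 0.012 0;-0.012 -0.002 0.018 0;-0.012 -0.002 0.018 0"

```text
clock: 28.28
tool_pos: [0.6361, 0.0237, 0.1438]
eef_rot: [0.601, 0.799, -0.0, -0.001]
contact_force: [-1.8, -0.1, 1.3]
opening: 0.006
finger_force: 0.8
```

Emit:
send_rows --rows "0 0 0.004 0;0 0 0.008 0;0 0 0.012 0;0 0 0.012 0"

```text
clock: 28.62
tool_pos: [0.6363, 0.0236, 0.143]
eef_rot: [0.601, 0.799, -0.0, 0.0]
contact_force: [-7.0, 0.5, 16.7]
opening: 0.004
finger_force: 7.8
```

Emit:
send_rows --rows "0 0 0.004 0;0 0 0.007 0;0 0 0.007 0"

```text
clock: 28.87
tool_pos: [0.6364, 0.0236, 0.1427]
eef_rot: [0.601, 0.799, -0.0, 0.0]
contact_force: [-10.8, -0.5, 28.0]
opening: 0.006
finger_force: 13.0
```

The pad is firm on the lid: 28 N with no further travel. Retreating and verifying everything.

Emit:
send_rows --rows "0 0 -0.02 0;0 0 -0.06 0;0 0 -0.14 0;0 0 -0.25 0;0 0 -0.36 0;0 0.12 -0.46 0;0.1 0.2 -0.46 0;0.22 0.2 -0.46 0;0.34 0.2 -0.46 0;0.44 0.2 -0.46 0"

```text
clock: 29.7
tool_pos: [0.6575, 0.1702, 0.2768]
eef_rot: [0.601, 0.8, 0.001, -0.0]
contact_force: [0.5, 0.4, -0.7]
opening: 0.009
finger_force: 0.0
```

Emit:
send_rows --rows "0.12 -0.1 0 0;0.22 -0.2 0 0;0.22 -0.3 0 0;0.22 -0.3 0 0;0.22 -0.3 0 0"

```text
clock: 30.12
tool_pos: [0.5513, 0.2054, 0.2769]
eef_rot: [0.6, 0.8, -0.001, -0.0]
contact_force: [1.4, -0.3, 0.5]
opening: 0.006
finger_force: 0.0
```

```bash
python3 - <<'E'
from h import *
p,d=eyes.snapshot("top"); P=cloud("top",d); im=p[:,:,::-1].astype(np.uint8)
M=np.zeros(d.shape,bool); M[105:220,222:335]=1; M&=(P[...,2]>.02)&(P[...,2]<.3)
yaw=-1.29;th=np.pi/6;c,s=np.cos(yaw),np.sin(yaw)
Ry=np.array([[c,s,0],[-s,c,0],[0,0,1.]]); T=np.array([[np.cos(th),0,np.sin(th)],[0,1,0],[-np.sin(th),0,np.cos(th)]])
S=(P[M]-[.5582,-.0369,.0922])@Ry.T; X=S@T.T
k=(abs(X[:,2]-.047)<.008)&(abs(X[:,0])<.065)&(X[:,1]<.04)&(X[:,1]>-.12); q=X[k]
for _ in range(4):
    w=np.linalg.svd(q-q.mean(0),full_matrices=False)[2][2]; w*=np.sign(w[2]); r=(q-q.mean(0))@w; q=q[abs(r)<.004]
print(len(q),"lid mean",q.mean(0).round(4),"n",w.round(4),"y",np.percentile(q[:,1],[0,2]).round(4))
h=X[(abs(X[:,2]-.081)<.006)&(abs(X[:,1])<.05)]; print("handle",h.mean(0).round(4))
a=X[(X[:,1]>.052)&(X[:,1]<.115)&(abs(X[:,0])<.008)&(X[:,2]>.05)]; print("arm",len(a),"z fit vs y",np.polyfit(a[:,1],a[:,2],1), "z>.1:",(X[:,2]>.1).sum())
b=P[M&(im.min(2)>120)]; Sb=(b-[.5582,-.0369,0])@Ry.T; Sb=Sb[(Sb[:,2]<.05)&(Sb[:,0]<-.08)]; print("drawer bar Sx",np.percentile(Sb[:,0],[5,50]),len(Sb))
st=sensors.get_state(); print(st["tool_pos"],st["contact_force"],st["clock"])
cv2.imwrite("pics/m10.png",cv2.resize(im[60:260,140:430],(783,540),interpolation=cv2.INTER_CUBIC))
E
```

```text
1535 lid mean [-0.0016 -0.0405  0.0471] n [ 2.e-03 -6.e-04  1.e+00] y [-0.1127 -0.1101]
handle [-0.0031 -0.0011  0.0806]
arm 111 z fit vs y [0.00281331 0.05638921] z>.1: 0
drawer bar Sx [-0.10125482 -0.10074565] 2
[0.55367635 0.20529406 0.27725807] [-0.24387047 -0.51104014  0.56023857] 30.1667
```

View pics/m10.png

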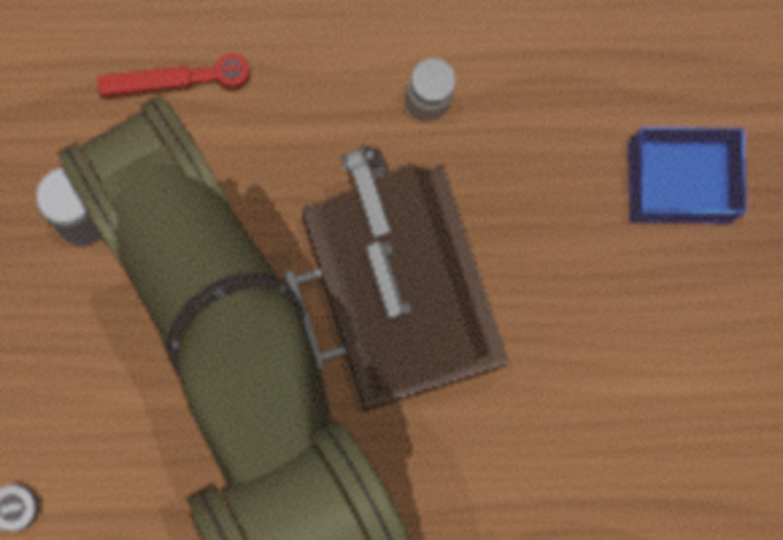

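Everything checks out. The lid is flat and home, the clamp arm's slope is about 0.003 rad, the drawer is pushed to its stop, and the bystanders haven't moved. Handing in.

```bash
python3 -c "
from plant import finish_job
print(finish_job())"
```

```text
the job is handed in; nothing more can be done
None
```

I handed the job in at about 30 s of the 72 s limit, but no verdict came back: by my own measurements the ratchet is in the tray, the lid is home with the clamp down on it, the drawer is shut, and the can, bin and jar were not touched.

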